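# Line up the reagent bottles by height

### The arm

A 7-joint arm with a two-finger parallel gripper is mounted at the origin on a cart in front of the work surface, level with it; the furniture and walls round the work are solid. World frame = base frame: x ahead of the robot, y to its left, z up, the work surface at z = 0. Lengths are in m, angles in rad, forces in N, time in s.
With the tool pointing down it reaches from about 0.4 to 0.875 m from the base axis. Payload 6.5 kg.
Tool frame: the origin (TCP) lies midway between the tips of the shut fingers; the grasp point (between the pads) lies 19 mm behind it; y points along the fingers, z is the direction in which the jaws open and shut, and the axes are right-handed (so a half turn about y gives the same grasp; the last joint's range is limited). The gripper opens to 88 mm and grips with 3 to 60 N. Pads are 18 mm wide; open, the fingers measure 123 mm over their backs; the gripper's body (75 mm by 187 mm) begins 45 mm behind the grasp point.
Start: joints at [1.076, 0.536, -0.004, 1.538, 0.003, 1.067, -0.071], TCP at [0.27, -0.591, 0.239] pointing down, gripper open.
Joint ranges: [-2.7, 2.7], [-0.37, 2.16], [-1.27, 1.26], [0.24, 2.4], [-1.31, 4.45], [0.19, 1.91], [-2.76, 2.76]. Speed limits (rad/s): [2.39, 2.39, 3.14, 3.14, 3.14, 3.14, 3.14].

### API

Orientations are given as a unit quaternion [w, x, y, z].
In Python, from workcell import env gives the robot as it stands.
- The arm moves only by the shell command python3 -m crank 'ROWS' [FORCE]. ROWS is a JSON object of lists of equal length, an entry for each row: "dp": the shift along the tool's x, y, z in mm, a list of three; "rot": the turn, a rotation vector about the tool's x, y, z in rad, a list of three; "jaw": the finger opening in mm, from 0 to 88.1. In form: {"dp": [[dx, dy, dz], ...], "rot": [[rx, ry, rz], ...], "jaw": [jaw, ...]}. A call has 1 to 12 rows; each row shifts and turns the commanded pose from where the row before left it, along the tool's axes as they then stand; what a row does not reach is not made up. A row lasts 1/12 s, in which the tool goes at most 41.7 mm and 7.16 degrees, less where a joint would pass 70% of its speed; a pose out of reach is approached as far as the arm can. A call with a gripper value outside its range is refused whole. The fingers move at their own pace and stop on an object; FORCE is the grip in N (left out, the last holds). Time passes only in rows, so rows that do not move let the fingers close. It gives the time, the measured TCP pose, the force and the opening at its end, in the units of the state.
- env.state(): the state, without advancing time (a new reading comes with each control period).
- env.read_camera(name): name is "scene" or "top" or "wrist"; returns the picture (420x560x3 uint8, red, green, blue); there is no depth.
- env.calibration(name): a dict with "fx", "fy", "cx", "cy" (pixels), "world_from_camera" (4x4, takes a point from camera to world coordinates); the wrist camera has in their place "mount" (4x4, takes a point from camera to tool coordinates, whose origin is the TCP and whose axes are the tool frame's). Camera axes: x right, y down, z forward; pixel columns grow to the right and rows downward; lengths in m; the calibration is good to about 2 mm. A picture is of the moment at which its call begins: read the wrist's pose just before it. calibration takes no time and is no camera call.
- env.hand_in(): hands the job in, once; it reports no verdict.
The state is a dict: "t": time; "qpos": joint angles; "dq": joint speeds; "joint_torque": joint torques, N m; "eef_pos": TCP position; "ee_rot": TCP orientation; "wrist_force": force on the tool from outside, world axes, zero at the start; "ft_torque": the same for the moment, N m; "grip_width": finger opening in m.
Only numpy, scipy, OpenCV 4.12 (cv2) and the standard library are available. Lean on these libraries where they do the work, as an engineer would, in place of code of your own. Each camera call takes 0.05 s, during which the arm holds its last target.

### The job

Line the four reagent bottles up on the white tray in order of height: the tallest on the pad next to the upright end plate, then each next shorter one on the next pad, with the shortest on the pad farthest from the end plate. Stand each one upright and centred on its own pad, do not tip any of them over on the way, and let go of them all.

Things in the scene. Friction and masses are not known exactly. Their poses are not given: they have to be found in the camera images.
- tall_bottle_center (a point): brown bottle with a dark blue screw cap and no label, the tallest: 47 mm diameter body up to 106 mm, cap 32 mm diameter above it, 122 mm tall in all. Stands loose and upright on the worktop at the start. This point is on its axis, half-way up (61.0 mm above its underside); z is its upright axis.
- medium_bottle_center (a point): brown bottle with a lighter blue screw cap and a white label, second tallest: 47 mm diameter body up to 83 mm, cap 32 mm diameter, 99 mm tall in all. Stands loose and upright on the worktop at the start. This point is on its axis, half-way up (49.5 mm above its underside); z is its upright axis.
- dark_vial_center (a point): dark grey vial with a white screw cap, third tallest: 33 mm diameter body up to 57 mm, cap 24 mm diameter, 73 mm tall in all. Stands loose and upright on the worktop at the start. This point is on its axis, half-way up (36.5 mm above its underside); z is its upright axis.
- small_vial_center (a point): small pinkish vial with a white screw cap, the shortest: 25 mm diameter body up to 52 mm, cap 18 mm diameter, 66 mm tall in all. Stands loose and upright on the worktop at the start. This point is on its axis, half-way up (33.0 mm above its underside); z is its upright axis.
- pad_1: Fixed round dark rubber pad with a thin grey ring on it, 60 mm diameter, on the white tray (84 x 392 mm). The origin is the centre of its underside, 8 mm above the worktop; its top, where a bottle stands, is 2 mm higher, 10 mm above the worktop. The four pads lie in one straight row, 80 mm apart, in the order pad_1 to pad_4 along their own y axis; x points across the row.
- pad_2: Fixed round dark rubber pad with a thin grey ring on it, 60 mm diameter, on the white tray (84 x 392 mm). The origin is the centre of its underside, 8 mm above the worktop; its top, where a bottle stands, is 2 mm higher, 10 mm above the worktop. The four pads lie in one straight row, 80 mm apart, in the order pad_1 to pad_4 along their own y axis; x points across the row.
- pad_3: Fixed round dark rubber pad with a thin grey ring on it, 60 mm diameter, on the white tray (84 x 392 mm). The origin is the centre of its underside, 8 mm above the worktop; its top, where a bottle stands, is 2 mm higher, 10 mm above the worktop. The four pads lie in one straight row, 80 mm apart, in the order pad_1 to pad_4 along their own y axis; x points across the row.
- pad_4: Fixed round dark rubber pad with a thin grey ring on it, 60 mm diameter, on the white tray (84 x 392 mm). The origin is the centre of its underside, 8 mm above the worktop; its top, where a bottle stands, is 2 mm higher, 10 mm above the worktop. The four pads lie in one straight row, 80 mm apart, in the order pad_1 to pad_4 along their own y axis; x points across the row.
- end_plate: Upright aluminium plate at one end of the tray (either end: next to pad_1 or next to pad_4), 70 mm across the row, 5 mm thick, its top 50 mm above the worktop, with a 22 mm wide foot; fixed. Its centre is 54 mm from the centre of the nearest pad; origin at the centre of its underside, 8 mm above the worktop. The other end of the tray has only a low bar, 5 mm high.
Mind the look-alikes: they are no part of the job. What is shaped like the part that bears small_vial_center but orange or yellow is not meant.

How it is judged:
At the end, for the whole second after the job is handed in: From the upright end plate outward the pads carry the tall bottle, the medium bottle, the dark vial and the small vial, each within 12 mm of its pad's centre, standing upright on it (within 0.1 rad, not raised more than 8 mm) and at rest (((horizontal distance between end_plate and pad_1 below 0.1 m and horizontal distance between tall_bottle_center and pad_1 below 0.012 m and horizontal distance between medium_bottle_center and pad_2 below 0.012 m and horizontal distance between dark_vial_center and pad_3 below 0.012 m and horizontal distance between small_vial_center and pad_4 below 0.012 m) or (horizontal distance between end_plate and pad_4 below 0.1 m and horizontal distance between tall_bottle_center and pad_4 below 0.012 m and horizontal distance between medium_bottle_center and pad_3 below 0.012 m and horizontal distance between dark_vial_center and pad_2 below 0.012 m and horizontal distance between small_vial_center and pad_1 below 0.012 m)) and angle between each of tall_bottle_center, medium_bottle_center, dark_vial_center, small_vial_center's own z axis and vertical below 0.1 rad and height (world z) of tall_bottle_center below 0.079 m and linear speed of each of tall_bottle, medium_bottle, dark_vial, small_vial below 0.02 m/s and height (world z) of medium_bottle_center below 0.0675 m and height (world z) of dark_vial_center below 0.0545 m and height (world z) of small_vial_center below 0.051 m); the robot touches nothing.
It fails at once if a bottle or vial is tipped by more than 0.6 rad (angle between any of tall_bottle_center, medium_bottle_center, dark_vial_center, small_vial_center's own z axis and vertical above 0.6 rad).
It also fails if it takes over 109 s, if anything falls off the work surface, if the arm or the gripper's body presses on something with over 40 N, if the wrist force passes 120 N, or if a joint passes its speed limit or range.

## Working session

There is one attempt and no reset: what is moved stays moved. The work goes in short steps, Python scripts to look and compute and a shell command to move; the robot and the scene stay as the last step left them, time stands still between calls to the robot, and variables do not carry over. Pictures are saved under pics/ and viewed, and the job is handed in when it is done.

```bash
ls; mkdir -p pics
python3 - <<'E'
from workcell import env
import cv2
print(env.state())
for n in ["scene","top","wrist"]:
    im=env.read_camera(n); cv2.imwrite(f"pics/{n}0.png",im[:,:,::-1]); print(n,env.calibration(n))
E
```

```text
pics
{'t': 0.0, 'qpos': array([ 1.07576514,  0.53713689, -0.00445895,  1.53886618,  0.00259804,
        1.06728426, -0.07121636]), 'dq': array([ 7.39588222e-04, -2.14529509e-04,  1.43934911e-03,  1.25628738e-03,
       -4.69602991e-04,  2.16770498e-03,  8.93039048e-05]), 'joint_torque': array([-1.73486828e-04, -5.70987296e+01,  9.91070196e-01, -2.51596016e+01,
       -5.62129822e-02,  1.79411651e-02,  1.82858175e-04]), 'eef_pos': array([ 0.27001866, -0.59059176,  0.23786055]), 'ee_rot': array([ 0.15031499, -0.15064605,  0.69148272, -0.6903353 ]), 'wrist_force': array([-0.17135741,  0.53779911,  0.70761891]), 'ft_torque': array([ 0.00919414, -0.00642192,  0.03040533]), 'grip_width': 0.08844274652450163}
scene {'fx': 462.9086762790021, 'fy': 462.9086762790021, 'cx': 278.39302059826394, 'cy': 209.9932537803627, 'world_from_camera': array([[-0.79552278, -0.2637716 ,  0.54549798,  0.06162755],
       [-0.60541187,  0.38301066, -0.69769571,  0.82412163],
       [-0.02489923, -0.88528378, -0.46438417,  0.51369982],
       [ 0.        ,  0.        ,  0.        ,  1.        ]])}
top {'fx': 388.2844674230856, 'fy': 388.2844674230856, 'cx': 282.6441767433738, 'cy': 210.40672233775345, 'world_from_camera': array([[ 0.01869092, -0.9910746 ,  0.13199161,  0.47471276],
       [-0.99977464, -0.01719739,  0.0124463 ,  0.17800213],
       [-0.0100653 , -0.1321945 , -0.99117269,  0.9360333 ],
       [ 0.        ,  0.        ,  0.        ,  1.        ]])}
wrist {'fx': 370.33323389282896, 'fy': 370.33323389282896, 'cx': 279.1011564721996, 'cy': 207.65709574838036, 'mount': array([[-2.25181074e-05,  9.58955713e-01,  2.83555884e-01,
        -7.27027564e-02],
       [ 5.42710376e-05, -2.83555882e-01,  9.58955713e-01,
        -1.45180260e-01],
       [ 9.99999998e-01,  3.69827398e-05, -4.56583798e-05,
         1.37173699e-03],
       [ 0.00000000e+00,  0.00000000e+00,  0.00000000e+00,
         1.00000000e+00]])}
```

View pics/top0.png

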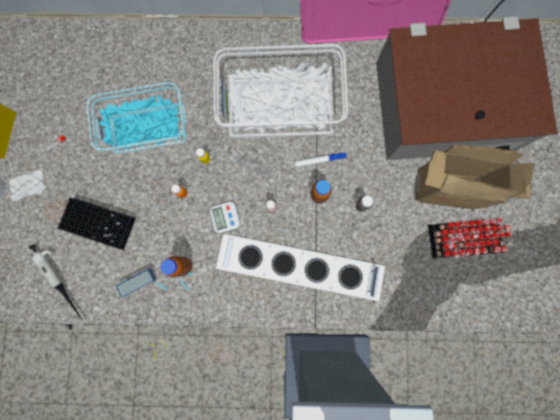

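View pics/scene0.png

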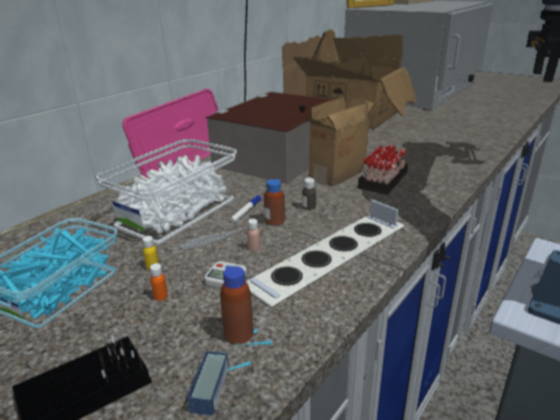

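View pics/wrist0.png

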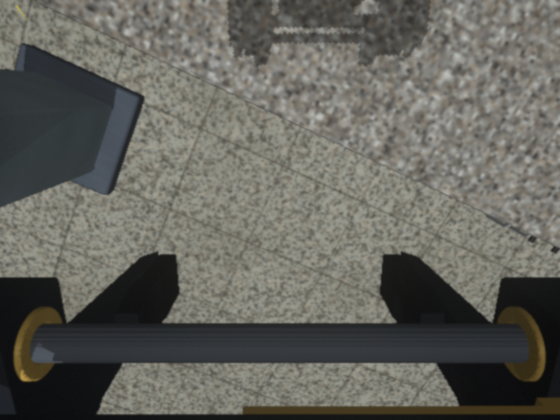

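```bash
cat > h.py <<'E'
import numpy as np, cv2
from workcell import env
from scipy.spatial.transform import Rotation as R
def toolR(s=None):
    s=s or env.state(); w,x,y,z=s['ee_rot']; return R.from_quat([x,y,z,w]).as_matrix(), np.array(s['eef_pos'])
def cam(name,s=None):
    c=env.calibration(name)
    if name=="wrist":
        Rm,p=toolR(s); T=np.eye(4);T[:3,:3]=Rm;T[:3,3]=p; c['world_from_camera']=T@np.array(c['mount'])
    return c
def ray(c,u,v,z):
    T=np.array(c['world_from_camera']); d=T[:3,:3]@np.array([(u-c['cx'])/c['fx'],(v-c['cy'])/c['fy'],1]); o=T[:3,3]
    return o+d*(z-o[2])/d[2]
def proj(c,P):
    T=np.array(c['world_from_camera']); q=T[:3,:3].T@(np.array(P)-T[:3,3]); return np.array([c['fx']*q[0]/q[2]+c['cx'],c['fy']*q[1]/q[2]+c['cy']])
E
python3 - <<'E'
from h import *
t=cv2.imread("pics/top0.png"); s=cv2.imread("pics/scene0.png")
a=cv2.resize(t[140:310,150:400],None,fx=3.2,fy=3.2,interpolation=cv2.INTER_CUBIC); cv2.imwrite("pics/tc.png",a)
b=cv2.resize(s[170:350,130:330],None,fx=3.3,fy=3.3,interpolation=cv2.INTER_CUBIC)[:,:]; cv2.imwrite("pics/sc.png",b)
E
```

```text
(no output)
```

View pics/tc.png

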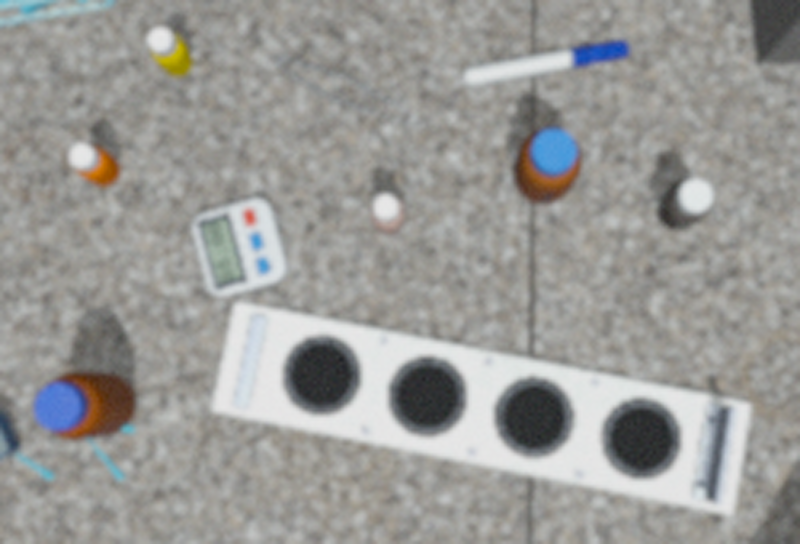

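View pics/sc.png

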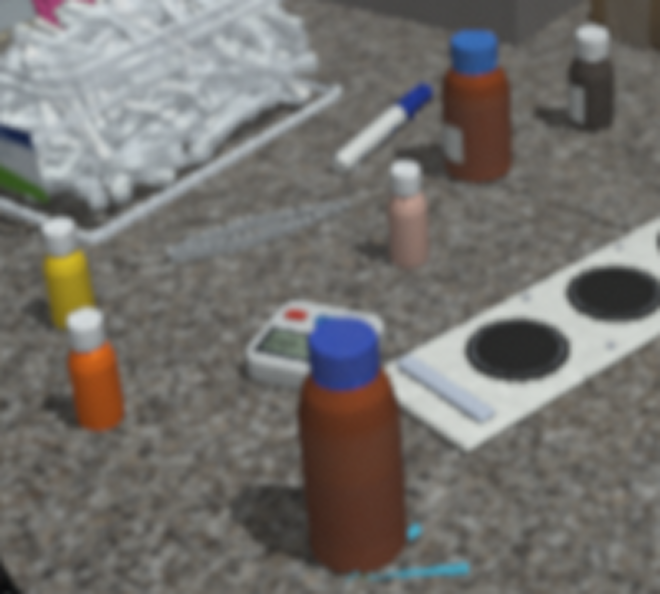

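Run:
```python
from h import *
c=cam("top"); im=cv2.imread("pics/top0.png"); hsv=cv2.cvtColor(im,cv2.COLOR_BGR2HSV)
def blob(mask,u,v,r):
    m=np.zeros(mask.shape,np.uint8); m[v-r:v+r,u-r:u+r]=mask[v-r:v+r,u-r:u+r]
    n,l,st,ce=cv2.connectedComponentsWithStats(m); i=1+np.argmax(st[1:,4]); return ce[i],st[i]
blue=cv2.inRange(hsv,(98,120,60),(130,255,255)); white=cv2.inRange(hsv,(0,0,170),(180,70,255)); dark=cv2.inRange(hsv,(0,0,0),(180,255,62))
for n,m,u,v,h in [("tall",blue,168,267,.122),("med",blue,323,187,.099),("dark",white,367,202,.073),("small",white,270,205,.066)]:
    ce,st=blob(m,u,v,14); print(n,ce,st,ray(c,*ce,h-.002).round(4), "h", h)
P=[]
for u,v in [(250,257),(283,263),(316,270),(350,276)]:
    ce,st=blob(dark,u,v,16); P.append(ray(c,*ce,.01)); print("pad",ce,st,P[-1].round(4))
P=np.array(P); print(np.linalg.norm(np.diff(P,axis=0),axis=1)); d=P[3]-P[0]; print("row ang",np.degrees(np.arctan2(d[1],d[0])))
Rm,p=toolR(); print(Rm.round(3),p)
print("plate",ray(c,374,280,.05))
# scene check
c=cam("scene"); im=cv2.imread("pics/scene0.png"); hsv=cv2.cvtColor(im,cv2.COLOR_BGR2HSV)
blue=cv2.inRange(hsv,(98,120,60),(130,255,255)); white=cv2.inRange(hsv,(0,0,150),(180,60,255))
for n,m,u,v,h in [("tall",blue,234,277,.122),("med",blue,274,187,.099),("dark",white,310,183,.073),("small",white,253,224,.066)]:
    ce,st=blob(m,u,v,14); print("sc",n,ce,st,ray(c,*ce,h-.008).round(4))
```

```text
tall [168.29239766 266.4619883 ] [161 260  16  14 171] [0.4613 0.4246 0.12  ] h 0.122
med [322.45333333 186.7       ] [316 180  14  14 150] [0.6405 0.1021 0.097 ] h 0.099
dark [367.48571429 200.47619048] [362 195  12  12 105] [ 0.6158 -0.0016  0.071 ] h 0.073
small [270.31578947 205.31578947] [266 200  10  11  76] [0.602  0.2172 0.064 ] h 0.066
pad [250.14859438 256.70281124] [242 248  18  18 249] [0.486  0.2646 0.01  ]
pad [283.2244898  263.24897959] [275 255  18  18 245] [0.4721 0.1859 0.01  ]
pad [316.51004016 269.93574297] [308 261  18  19 249] [0.458  0.1072 0.01  ]
pad [350.18972332 276.5770751 ] [342 268  18  18 253] [0.444  0.0281 0.01  ]
[0.07989901 0.07995577 0.08035   ]
row ang -100.06352654773633
[[-0.909 -0.001  0.416]
 [-0.416  0.001 -0.909]
 [ 0.    -1.    -0.001]] [ 0.27007573 -0.59074691  0.2380635 ]
plate [ 0.43878854 -0.01873003  0.05      ]
sc tall [233.48378378 276.55675676] [224 266  20  22 370] [0.4583 0.4281 0.114 ]
sc med [273.12 184.94] [267 179  13  13 150] [0.6394 0.1015 0.091 ]
sc dark [309.46808511 180.63829787] [305 178   9   8  47] [ 0.6186 -0.0107  0.065 ]
sc small [253.64893617 226.37234043] [249 219  10  17  94] [0.595  0.2233 0.058 ]
```

The end plate is at top px (374,280), next to the rightmost pad. Candidates for small_vial are pink (270,205), orange (180,192) and yellow (204,156). Pink fits the description, and the enlarged crop confirms it. The tall bottle is the dark-blue-capped one at (168,266), and the medium bottle is the one at (322,187) with the lighter cap and a label.

First I raise the tool and turn it so the jaws open across the row.

```bash
python3 -m crank '{"dp":[[0,-8,0],[0,-8,0],[0,-8,0],[0,-8,0],[0,-8,0],[0,-8,0],[0,-8,0],[0,-8,0],[0,0,0]],"rot":[[0,-0.12,0],[0,-0.12,0],[0,-0.12,0],[0,-0.12,0],[0,-0.12,0],[0,-0.12,0],[0,-0.12,0],[0,-0.12,0],[0,0,0]],"jaw":[88,88,88,88,88,88,88,88,88]}' 20
cat > go.py <<'E'
import sys
from h import *
Rm,p=toolR()
t=np.array([float(x) for x in sys.argv[1:4]])
print("at",p.round(4),"to go tool mm",(Rm.T@(t-p)*1000).round(1),"z az",np.degrees(np.arctan2(Rm[1,2],Rm[0,2])).round(2),"ydown",Rm[:,1].round(4), "q",env.state()['qpos'].round(2))
E
python3 go.py .43 -.3 .3;python3 go.py .46 .424 .3
```

```text
t: 0.9
eef_pos: [0.2704, -0.5917, 0.3041]
ee_rot: [-0.453, 0.454, -0.542, 0.543]
wrist_force: [0.2, 0.6, -0.4]
grip_width: 0.0877
at [ 0.2704 -0.5917  0.3041] to go tool mm [-315.4    3.7  105.4] z az -10.2 ydown [ 0.0011 -0.0017 -1.    ] q [ 1.22  0.49 -0.21  1.46  0.11  1.2   0.81]
at [ 0.2704 -0.5917  0.3041] to go tool mm [-1033.3     2.5     6.7] z az -10.2 ydown [ 0.0011 -0.0017 -1.    ] q [ 1.22  0.49 -0.21  1.46  0.11  1.2   0.81]
```

```bash
python3 -m crank '{"dp":[[-28,0,10],[-28,0,10],[-28,0,10],[-28,0,10],[-28,0,10],[-28,0,10],[-28,0,10],[-28,0,10],[-28,0,10],[-28,0,10],[-28,0,10],[0,0,0]],"rot":[[0,0,0],[0,0,0],[0,0,0],[0,0,0],[0,0,0],[0,0,0],[0,0,0],[0,0,0],[0,0,0],[0,0,0],[0,0,0],[0,0,0]],"jaw":[88,88,88,88,88,88,88,88,88,88,88,88]}'
python3 go.py .46 .424 .3
```

```text
t: 1.9
eef_pos: [0.4375, -0.3017, 0.3025]
ee_rot: [0.455, -0.453, 0.543, -0.542]
wrist_force: [-0.1, 0.9, 0.2]
grip_width: 0.0879
at [ 0.4375 -0.3017  0.3025] to go tool mm [-718.2    4.8 -105.8] z az -10.15 ydown [ 0.0017  0.0032 -1.    ] q [ 0.82  0.29 -0.36  1.76  0.11  1.11  0.24]
```

```bash
python3 -m crank '{"dp":[[-32,0,-5],[-32,0,-5],[-32,0,-5],[-32,0,-5],[-32,0,-5],[-32,0,-5],[-32,0,-5],[-32,0,-5],[-32,0,-5],[-32,0,-5],[-32,0,-5],[-32,0,-5]],"rot":[[0,0,0],[0,0,0],[0,0,0],[0,0,0],[0,0,0],[0,0,0],[0,0,0],[0,0,0],[0,0,0],[0,0,0],[0,0,0],[0,0,0]],"jaw":[88,88,88,88,88,88,88,88,88,88,88,88]}'
python3 go.py .46 .424 .3
```

```text
t: 2.9
eef_pos: [0.4443, 0.0814, 0.3024]
ee_rot: [0.451, -0.451, 0.544, -0.544]
wrist_force: [-0.3, -0.2, -0.9]
grip_width: 0.088
at [0.4443 0.0814 0.3024] to go tool mm [-339.6    2.4  -48.1] z az -10.68 ydown [-2.e-04 -1.e-04 -1.e+00] q [ 0.31  0.17 -0.65  1.93  0.12  1.07 -0.58]
```

```bash
python3 -m crank '{"dp":[[-30,0,-4],[-30,0,-4],[-30,0,-4],[-30,0,-4],[-30,0,-4],[-30,0,-4],[-30,0,-4],[-30,0,-4],[-30,0,-4],[-30,0,-4],[-30,0,-4],[0,0,0]],"rot":[[0,0,0],[0,0,0],[0,0,0],[0,0,0],[0,0,0],[0,0,0],[0,0,0],[0,0,0],[0,0,0],[0,0,0],[0,0,0],[0,0,0]],"jaw":[88,88,88,88,88,88,88,88,88,88,88,88]}'
python3 go.py .46 .424 .2
python3 - <<'E'
from h import *
s=env.state(); im=env.read_camera("wrist"); cv2.imwrite("pics/w1.png",im[:,:,::-1])
c=cam("wrist",s); print([proj(c,(.46,.425,.122)), proj(c,(.46,.425,.0))])
hsv=cv2.cvtColor(im,cv2.COLOR_RGB2HSV); m=cv2.inRange(hsv,(100,130,60),(130,255,255))
n,l,st,ce=cv2.connectedComponentsWithStats(m)
for i in range(1,n):
    if st[i,4]>300: print(ce[i],st[i],ray(c,*ce[i],.122))
E
```

```text
t: 3.9
eef_pos: [0.4588, 0.4184, 0.3018]
ee_rot: [0.453, -0.453, 0.544, -0.541]
wrist_force: [-0.4, 0.9, -0.4]
grip_width: 0.088
at [0.4588 0.4184 0.3018] to go tool mm [ -5.4 101.8   0.5] z az -10.29 ydown [-0.0026  0.0036 -1.    ] q [-0.32  0.52 -0.71  1.52  0.35  1.23 -1.26]
[array([279.24726957, 174.94339578]), array([279.59836094, 155.20231518])]
[279.03622393 173.92096597] [263 157  33  34 911] [0.4599801  0.42594378 0.122     ]
```

View pics/w1.png

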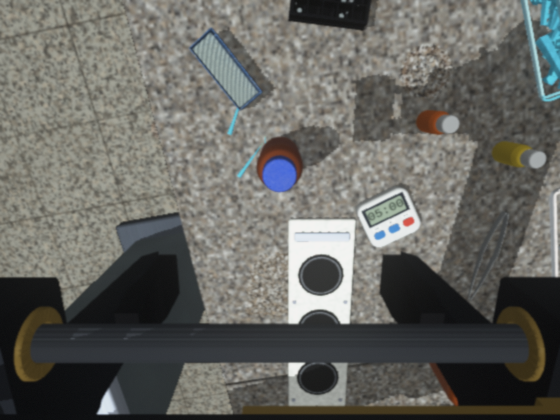

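The tall bottle's cap is at px (279,174), which gives (0.460, 0.426), and the top camera agrees. The tray is aligned with the tool. I descend next.

```bash
python3 -m crank '{"dp":[[-7.5,0,0.5],[0,26,0],[0,26,0],[0,26,0],[0,26,0],[0,26,0],[0,26,0],[0,26,0],[0,26,0],[0,20,0],[0,8,0],[0,0,0]],"rot":[[0,0,0],[0,0,0],[0,0,0],[0,0,0],[0,0,0],[0,0,0],[0,0,0],[0,0,0],[0,0,0],[0,0,0],[0,0,0],[0,0,0]],"jaw":[88,88,88,88,88,88,88,88,88,88,88,88]}' 20
python3 go.py .46 .426 .066
```

```text
t: 4.95
eef_pos: [0.4628, 0.4178, 0.0648]
ee_rot: [-0.451, 0.453, -0.543, 0.544]
wrist_force: [-0.9, 0.3, -0.7]
grip_width: 0.0883
at [0.4628 0.4178 0.0648] to go tool mm [-7.5 -1.3 -4.3] z az -10.56 ydown [-0.0021 -0.0034 -1.    ] q [-0.41  0.79 -0.57  1.69  0.55  0.83 -1.41]
```

```bash
python3 -m crank '{"dp":[[-7,0,-3],[0,0,0]],"rot":[[0,0,0],[0,0,0]],"jaw":[88,88]}'
python3 go.py .46 .426 .066
python3 - <<'E'
from h import *
s=env.state(); im=env.read_camera("wrist"); cv2.imwrite("pics/w2.png",im[:,:,::-1])
c=cam("wrist",s)
print(env.state()['eef_pos'])
hsv=cv2.cvtColor(im,cv2.COLOR_RGB2HSV); m=cv2.inRange(hsv,(100,130,60),(130,255,255))
n,l,st,ce=cv2.connectedComponentsWithStats(m)
for i in range(1,n):
    if st[i,4]>300: print(ce[i],st[i],ray(c,*ce[i],.118))
E
```

```text
t: 5.12
eef_pos: [0.4615, 0.4299, 0.0685]
ee_rot: [0.454, -0.451, 0.544, -0.543]
wrist_force: [-0.1, 1.4, 0.8]
grip_width: 0.0882
at [0.4615 0.4299 0.0685] to go tool mm [ 4.1  2.5 -0.8] z az -10.43 ydown [ 0.0015  0.0032 -1.    ] q [-0.43  0.79 -0.57  1.67  0.55  0.84 -1.42]
[0.46159367 0.4295643  0.06856965]
[275.78315586 309.34220716] [ 233  291   86   33 2066] [0.46327215 0.44187499 0.118     ]
[274.89195751 380.41760243] [ 226  363   99   42 3295] [0.45838854 0.41721583 0.118     ]
```

View pics/w2.png

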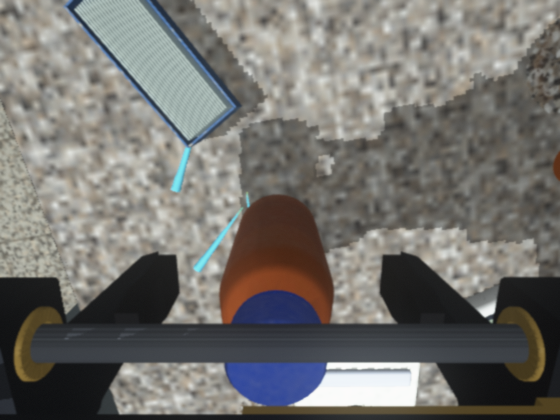

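```bash
python3 - <<'E'
from h import *
s=env.state(); c=cam("wrist",s); print(s['eef_pos'],ray(c,275.5,348,.122)); print(proj(c,[*s['eef_pos'][:2],.122]))
E
python3 -m crank '{"dp":[[0,0,0],[0,0,0]],"rot":[[0,0,0],[0,0,0]],"jaw":[88,88]}'
```

```text
[0.46159367 0.4295643  0.06856965] [0.46137665 0.43146753 0.122     ]
[277.42270076 353.35295472]
t: 5.33
eef_pos: [0.4617, 0.428, 0.0677]
ee_rot: [-0.453, 0.452, -0.543, 0.543]
wrist_force: [-0.0, -0.2, 0.4]
grip_width: 0.0887
```

```bash
python3 -m crank '{"dp":[[0,0,0],[0,0,0],[0,0,0],[0,0,0],[0,0,0],[0,0,0],[0,0,0],[0,0,0],[0,0,0],[0,0,0],[0,0,0],[0,0,0]],"rot":[[0,0,0],[0,0,0],[0,0,0],[0,0,0],[0,0,0],[0,0,0],[0,0,0],[0,0,0],[0,0,0],[0,0,0],[0,0,0],[0,0,0]],"jaw":[70,60,50,42,40,40,40,40,40,40,40,40]}' 25; python3 go.py .444 .028 .23
```

```text
t: 6.33
eef_pos: [0.4612, 0.4276, 0.0667]
ee_rot: [0.452, -0.453, 0.543, -0.543]
wrist_force: [0.6, -0.1, -0.1]
grip_width: 0.0464
at [0.4612 0.4276 0.0667] to go tool mm [ 396.1 -163.3   55.4] z az -10.42 ydown [-2.e-04 -1.e-04 -1.e+00] q [-0.43  0.8  -0.57  1.67  0.55  0.84 -1.42]
```

```bash
python3 -m crank '{"dp":[[0,-5,0],[0,-12,0],[0,-20,0],[0,-25,0],[0,-25,0],[0,-25,0],[0,-25,0],[0,-15,0],[0,-8,0],[0,0,0]],"rot":[[0,0,0],[0,0,0],[0,0,0],[0,0,0],[0,0,0],[0,0,0],[0,0,0],[0,0,0],[0,0,0],[0,0,0]],"jaw":[40,40,40,40,40,40,40,40,40,40]}' 
python3 -m crank '{"dp":[[10,0,1],[20,0,3],[30,0,4],[36,0,5],[36,0,5],[36,0,5],[36,0,5],[36,0,5],[36,0,5],[36,0,5],[30,0,4],[20,0,3]],"rot":[[0,0,0],[0,0,0],[0,0,0],[0,0,0],[0,0,0],[0,0,0],[0,0,0],[0,0,0],[0,0,0],[0,0,0],[0,0,0],[0,0,0]],"jaw":[40,40,40,40,40,40,40,40,40,40,40,40]}' 
python3 go.py .444 .028 .23
```

```text
t: 7.17
eef_pos: [0.4619, 0.4285, 0.2293]
ee_rot: [0.454, -0.451, 0.543, -0.543]
wrist_force: [0.1, 0.7, -1.9]
grip_width: 0.0464
t: 8.17
eef_pos: [0.4429, 0.058, 0.2252]
ee_rot: [0.45, -0.453, 0.544, -0.544]
wrist_force: [0.6, 0.4, -1.8]
grip_width: 0.0467
at [0.4429 0.058  0.2252] to go tool mm [29.3 -4.7  6.6] z az -10.65 ydown [-0.0035 -0.0021 -1.    ] q [ 0.37  0.28 -0.69  2.03  0.23  0.91 -0.63]
```

```bash
python3 -m crank '{"dp":[[18,0,3],[11,0,3],[0,0,0],[0,0,0],[0,0,0]],"rot":[[0,0,0],[0,0,0],[0,0,0],[0,0,0],[0,0,0]],"jaw":[40,40,40,40,40]}'
python3 - <<'E'
from h import *
for n in["top","wrist"]:
    im=env.read_camera(n)[:,:,::-1]; cv2.imwrite(f"pics/{n}3.png",im)
t=cv2.imread("pics/top3.png");w=cv2.imread("pics/wrist3.png")
t=cv2.resize(t[230:320,280:410],(560,388),interpolation=cv2.INTER_CUBIC)
cv2.imwrite("pics/j3.png",cv2.resize(np.vstack([t,w]),None,fx=.73,fy=.73))
E
python3 go.py .444 .028 .076
```

```text
t: 8.58
eef_pos: [0.4449, 0.0336, 0.2262]
ee_rot: [0.453, -0.453, 0.544, -0.543]
wrist_force: [-0.1, -0.4, -1.1]
grip_width: 0.047
at [0.4452 0.034  0.2265] to go tool mm [  6.2 150.5  -0. ] z az -10.33 ydown [-5.e-04  4.e-04 -1.e+00] q [ 0.42  0.28 -0.68  2.03  0.22  0.9  -0.56]
```

View pics/j3.png

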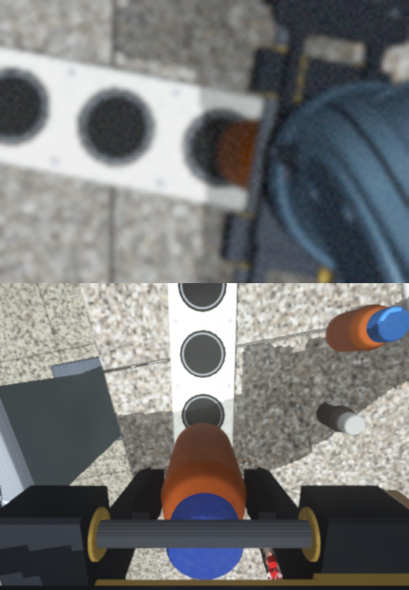

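```bash
python3 -m crank '{"dp":[[7,0,0],[0,10,0],[0,20,0],[0,24,0],[0,24,0],[0,24,0],[0,18,0],[0,10,0],[0,6,0],[0,4,0],[0,0,0],[0,0,0]],"rot":[[0,0,0],[0,0,0],[0,0,0],[0,0,0],[0,0,0],[0,0,0],[0,0,0],[0,0,0],[0,0,0],[0,0,0],[0,0,0],[0,0,0]],"jaw":[40,40,40,40,40,40,40,40,40,40,40,40]}'
python3 - <<'E'
from h import *
s=env.state();c=cam("wrist",s)
for n in["wrist"]:
    im=env.read_camera(n)[:,:,::-1]; cv2.imwrite(f"pics/{n}4.png",im)
# pad3 & pad2 seen
g=cv2.cvtColor(im,cv2.COLOR_BGR2GRAY)
print(proj(c,(.444,.028,.01)),proj(c,(.458,.107,.01)))
E
python3 go.py .444 .028 .077
```

```text
t: 9.68
eef_pos: [0.4448, 0.0261, 0.0872]
ee_rot: [-0.453, 0.452, -0.543, 0.544]
wrist_force: [0.0, 0.0, -1.5]
grip_width: 0.0466
[276.36578274 214.23738858] [275.1490025   79.52981849]
at [0.445  0.0261 0.0874] to go tool mm [-1.7 10.4 -1.3] z az -10.43 ydown [ 0.0015  0.     -1.    ] q [ 0.29  0.51 -0.54  2.14  0.46  0.6  -0.77]
```

View pics/wrist4.png

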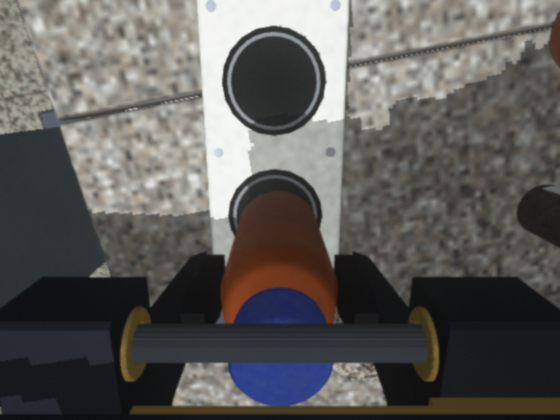

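```bash
python3 -m crank '{"dp":[[0,3,0],[0,3,0],[0,2,0],[0,1,0],[0,0,0],[0,0,0]],"rot":[[0,0,0],[0,0,0],[0,0,0],[0,0,0],[0,0,0],[0,0,0]],"jaw":[40,40,40,40,40,40]}' 
python3 go.py .444 .028 .077
```

```text
t: 10.23
eef_pos: [0.4442, 0.0261, 0.0777]
ee_rot: [0.452, -0.453, 0.543, -0.543]
wrist_force: [0.3, -0.6, -0.9]
grip_width: 0.0469
at [0.4442 0.0261 0.0777] to go tool mm [-1.8  0.7 -0.6] z az -10.42 ydown [-2.e-04 -0.e+00 -1.e+00] q [ 0.27  0.53 -0.52  2.15  0.48  0.58 -0.78]
```

```bash
python3 -m crank '{"dp":[[0,1,0],[0,0,0],[0,0,0]],"rot":[[0,0,0],[0,0,0],[0,0,0]],"jaw":[40,40,40]}' 
python3 -m crank '{"dp":[[0,0,0],[0,0,0],[0,0,0],[0,0,0],[0,0,0],[0,0,0],[0,0,0],[0,0,0]],"rot":[[0,0,0],[0,0,0],[0,0,0],[0,0,0],[0,0,0],[0,0,0],[0,0,0],[0,0,0]],"jaw":[50,54,60,70,80,88,88,88]}' 
python3 go.py .444 .028 .077
```

```text
t: 10.48
eef_pos: [0.4443, 0.026, 0.0767]
ee_rot: [0.453, -0.453, 0.543, -0.543]
wrist_force: [-0.6, -0.1, -0.4]
grip_width: 0.0467
t: 11.15
eef_pos: [0.4443, 0.0261, 0.0767]
ee_rot: [-0.453, 0.452, -0.543, 0.543]
wrist_force: [-0.3, -0.1, -0.9]
grip_width: 0.0877
at [0.4443 0.0261 0.0767] to go tool mm [-1.9 -0.3 -0.7] z az -10.43 ydown [ 0. -0. -1.] q [ 0.27  0.53 -0.52  2.15  0.48  0.58 -0.78]
```

```bash
python3 -m crank '{"dp":[[0,-8,0],[0,-20,0],[0,-28,0],[0,-30,0],[0,-30,0],[0,-30,0],[0,-25,0],[0,-10,0],[0,0,0],[0,0,0]],"rot":[[0,0,0],[0,0,0],[0,0,0],[0,0,0],[0,0,0],[0,0,0],[0,0,0],[0,0,0],[0,0,0],[0,0,0]],"jaw":[88,88,88,88,88,88,88,88,88,88]}' 
python3 go.py .6405 .102 .24
```

```text
t: 11.98
eef_pos: [0.444, 0.0258, 0.2573]
ee_rot: [-0.452, 0.453, -0.543, 0.544]
wrist_force: [-0.4, 1.3, -0.5]
grip_width: 0.0881
at [0.444  0.0258 0.2573] to go tool mm [-110.6   17.3  179.4] z az -10.45 ydown [-0.e+00 -5.e-04 -1.e+00] q [ 0.47  0.23 -0.71  2.    0.18  0.97 -0.51]
```

```bash
python3 -m crank '{"dp":[[-14,0,22],[-14,0,22],[-14,0,22],[-14,0,22],[-14,0,22],[-14,0,22],[-14,0,22],[-9,0,20],[-4,0,5],[0,0,0],[0,0,0]],"rot":[[0,0,0],[0,0,0],[0,0,0],[0,0,0],[0,0,0],[0,0,0],[0,0,0],[0,0,0],[0,0,0],[0,0,0],[0,0,0]],"jaw":[88,88,88,88,88,88,88,88,88,88,88]}'
cat > wl.py <<'E'
import sys
from h import *
# wl.py out hlo hhi slo shi vlo vhi zheight minarea
o=sys.argv[1]; a=[float(x) for x in sys.argv[2:]]
s=env.state();c=cam("wrist",s); im=env.read_camera("wrist"); cv2.imwrite(f"pics/{o}.png",im[:,:,::-1])
hsv=cv2.cvtColor(im,cv2.COLOR_RGB2HSV); m=cv2.inRange(hsv,(a[0],a[2],a[4]),(a[1],a[3],a[5]))
n,l,st,ce=cv2.connectedComponentsWithStats(m)
for i in range(1,n):
    if st[i,4]>a[7] and st[i,1]<300: print(ce[i].round(1),st[i],ray(c,*ce[i],a[6]).round(4))
E
python3 wl.py w5 98 130 120 255 60 255 .099 300
python3 go.py .6405 .102 .24
```

```text
t: 12.9
eef_pos: [0.639, 0.1029, 0.2558]
ee_rot: [0.452, -0.454, 0.544, -0.543]
wrist_force: [-0.1, -0.3, -0.1]
grip_width: 0.0882
[280.3 188.6] [ 263  170   36   38 1055] [0.6398 0.1017 0.099 ]
[371.9 192.8] [360 174  23  39 474] [0.7148 0.0844 0.099 ]
at [0.639  0.1025 0.2564] to go tool mm [ 0.2 16.4  1.6] z az -10.4 ydown [-2.6e-03 -8.0e-04 -1.0e+00] q [ 0.19  0.6  -0.63  1.5   0.37  1.17 -0.68]
```

View pics/w5.png

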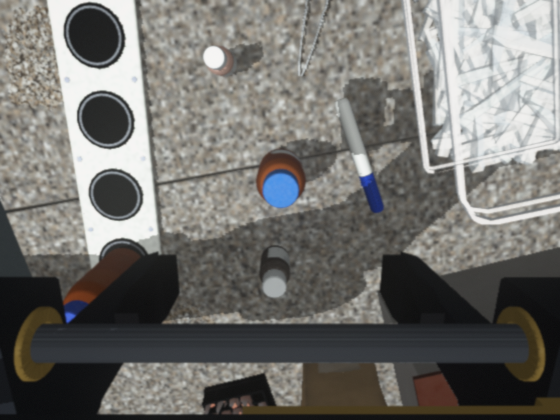

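```bash
python3 - <<'E'
from h import *
c=cam("wrist"); print("dark",ray(c,274,286,.073),"small",ray(c,214,57,.066))
E
python3 -m crank '{"dp":[[0.5,15,1],[0,24,0],[0,24,0],[0,24,0],[0,24,0],[0,24,0],[0,24,0],[0,22,0],[0,18,0],[0,10,0],[0,0,0],[0,0,0]],"rot":[[0,0,0],[0,0,0],[0,0,0],[0,0,0],[0,0,0],[0,0,0],[0,0,0],[0,0,0],[0,0,0],[0,0,0],[0,0,0],[0,0,0]],"jaw":[88,88,88,88,88,88,88,88,88,88,88,88]}' 
python3 go.py .640 .102 .047
```

```text
dark [ 0.61479752 -0.0010986   0.073     ] small [0.60381173 0.21559121 0.066     ]
t: 13.95
eef_pos: [0.641, 0.1019, 0.0491]
ee_rot: [0.452, -0.453, 0.543, -0.543]
wrist_force: [-0.2, 0.2, 1.5]
grip_width: 0.0882
at [0.641  0.1019 0.0491] to go tool mm [ 0.1  2.1 -1. ] z az -10.43 ydown [-3.e-04 -1.e-04 -1.e+00] q [ 0.12  0.84 -0.52  1.62  0.52  0.83 -0.8 ]
```

Dark vial (0.615, −0.001) and small vial (0.604, 0.216) both match the top view. I close on the medium bottle, lift it and head for the second pad.

```bash
python3 -m crank '{"dp":[[0,2,-1],[0,0,0],[0,0,0],[0,0,0],[0,0,0],[0,0,0],[0,0,0],[0,0,0],[0,0,0],[0,0,0],[0,0,0]],"rot":[[0,0,0],[0,0,0],[0,0,0],[0,0,0],[0,0,0],[0,0,0],[0,0,0],[0,0,0],[0,0,0],[0,0,0],[0,0,0]],"jaw":[70,60,50,42,40,40,40,40,40,40,40]}' 25
python3 -m crank '{"dp":[[0,-5,0],[0,-12,0],[0,-20,0],[0,-25,0],[0,-25,0],[0,-25,0],[0,-25,0],[0,-15,0],[0,-8,0],[0,0,0],[0,0,0]],"rot":[[0,0,0],[0,0,0],[0,0,0],[0,0,0],[0,0,0],[0,0,0],[0,0,0],[0,0,0],[0,0,0],[0,0,0],[0,0,0]],"jaw":[40,40,40,40,40,40,40,40,40,40,40]}' 
python3 go.py .458 .107 .21
```

```text
t: 14.87
eef_pos: [0.6404, 0.1024, 0.0469]
ee_rot: [-0.453, 0.453, -0.543, 0.543]
wrist_force: [-1.1, -0.6, 3.0]
grip_width: 0.047
t: 15.78
eef_pos: [0.6401, 0.1021, 0.2065]
ee_rot: [-0.452, 0.453, -0.543, 0.543]
wrist_force: [-0.6, -0.4, -2.5]
grip_width: 0.047
at [0.6401 0.1021 0.2065] to go tool mm [  28.2   -3.5 -180. ] z az -10.43 ydown [-3.e-04 -3.e-04 -1.e+00] q [ 0.18  0.64 -0.61  1.54  0.4   1.08 -0.71]
```

```bash
python3 -m crank '{"dp":[[1,0,-6],[2,0,-16],[3,0,-24],[4,0,-24],[4,0,-24],[4,0,-24],[4,0,-24],[3,0,-20],[2,0,-12],[1,0,-6],[0,0,0],[0,0,0]],"rot":[[0,0,0],[0,0,0],[0,0,0],[0,0,0],[0,0,0],[0,0,0],[0,0,0],[0,0,0],[0,0,0],[0,0,0],[0,0,0],[0,0,0]],"jaw":[40,40,40,40,40,40,40,40,40,40,40,40]}' 
python3 go.py .458 .107 .057
```

```text
t: 16.78
eef_pos: [0.4584, 0.1072, 0.2064]
ee_rot: [0.452, -0.453, 0.543, -0.543]
wrist_force: [-0.6, -0.6, -0.9]
grip_width: 0.0467
at [0.4584 0.1072 0.2064] to go tool mm [  0.2 149.4  -0.4] z az -10.44 ydown [-2.e-04 -0.e+00 -1.e+00] q [ 0.26  0.36 -0.71  2.    0.3   0.89 -0.78]
```

```bash
python3 -m crank '{"dp":[[0,8,0],[0,18,0],[0,24,0],[0,24,0],[0,24,0],[0,18,0],[0,10,0],[0,8,0],[0,6,0],[0,0,0],[0,0,0],[0,0,0]],"rot":[[0,0,0],[0,0,0],[0,0,0],[0,0,0],[0,0,0],[0,0,0],[0,0,0],[0,0,0],[0,0,0],[0,0,0],[0,0,0],[0,0,0]],"jaw":[40,40,40,40,40,40,40,40,40,40,40,40]}' 
python3 go.py .458 .107 .057
python3 - <<'E'
from h import *
im=env.read_camera("scene")[:,:,::-1]; cv2.imwrite("pics/s6.png",cv2.resize(im[160:320,220:440],None,fx=3,fy=3,interpolation=cv2.INTER_CUBIC))
E
```

```text
t: 17.78
eef_pos: [0.459, 0.1076, 0.0674]
ee_rot: [-0.453, 0.452, -0.543, 0.544]
wrist_force: [0.5, 0.7, -2.5]
grip_width: 0.0472
at [0.459  0.1076 0.0674] to go tool mm [ 0.7 10.4 -0.9] z az -10.43 ydown [ 1.5e-03  3.0e-04 -1.0e+00] q [ 0.12  0.59 -0.55  2.09  0.53  0.6  -0.99]
```

View pics/s6.png

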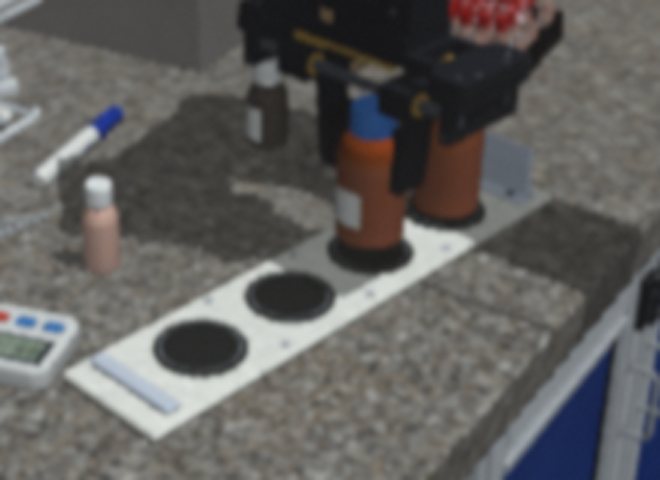

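The tall bottle stands on its pad by the plate, and the medium bottle is just above the next pad. I lower and release.

```bash
python3 -m crank '{"dp":[[0,3,-0.5],[0,3,0],[0,2,0],[0,1.5,0],[0,1,0],[0,0,0],[0,0,0]],"rot":[[0,0,0],[0,0,0],[0,0,0],[0,0,0],[0,0,0],[0,0,0],[0,0,0]],"jaw":[40,40,40,40,40,40,40]}' 
python3 -m crank '{"dp":[[0,0,0],[0,0,0],[0,0,0],[0,0,0],[0,0,0],[0,0,0],[0,0,0],[0,0,0]],"rot":[[0,0,0],[0,0,0],[0,0,0],[0,0,0],[0,0,0],[0,0,0],[0,0,0],[0,0,0]],"jaw":[50,54,60,70,80,88,88,88]}' 
python3 -m crank '{"dp":[[0,-8,0],[0,-20,0],[0,-28,0],[0,-30,0],[0,-30,0],[0,-30,0],[0,-25,0],[0,-15,0],[0,0,0],[0,0,0]],"rot":[[0,0,0],[0,0,0],[0,0,0],[0,0,0],[0,0,0],[0,0,0],[0,0,0],[0,0,0],[0,0,0],[0,0,0]],"jaw":[88,88,88,88,88,88,88,88,88,88]}' 
python3 go.py .615 -.0013 .2
```

```text
t: 18.42
eef_pos: [0.4577, 0.1074, 0.0567]
ee_rot: [-0.452, 0.453, -0.543, 0.544]
wrist_force: [-2.9, -1.3, 9.1]
grip_width: 0.0469
t: 19.08
eef_pos: [0.4578, 0.1074, 0.0562]
ee_rot: [0.452, -0.453, 0.543, -0.543]
wrist_force: [-1.0, 0.4, 0.1]
grip_width: 0.0876
t: 19.92
eef_pos: [0.458, 0.1074, 0.2429]
ee_rot: [-0.453, 0.452, -0.543, 0.544]
wrist_force: [-0.1, -0.4, -0.3]
grip_width: 0.0885
at [0.458  0.1074 0.2429] to go tool mm [ 78.5  43.2 174. ] z az -10.44 ydown [ 1.8e-03 -2.0e-04 -1.0e+00] q [ 0.3   0.31 -0.74  1.96  0.25  0.96 -0.74]
```

```bash
python3 -m crank '{"dp":[[4,0,10],[10,0,22],[10,0,22],[10,0,22],[10,0,22],[10,0,22],[10,0,22],[8,0,18],[6,0,10],[0.5,0,4],[0,0,0],[0,0,0]],"rot":[[0,0,0],[0,0,0],[0,0,0],[0,0,0],[0,0,0],[0,0,0],[0,0,0],[0,0,0],[0,0,0],[0,0,0],[0,0,0],[0,0,0]],"jaw":[88,88,88,88,88,88,88,88,88,88,88,88]}' 
python3 wl.py w7 0 180 0 60 150 255 .073 200
python3 go.py .615 -.0013 .2
```

```text
t: 20.92
eef_pos: [0.6138, -0.0002, 0.2416]
ee_rot: [0.453, -0.453, 0.544, -0.543]
wrist_force: [-0.2, 0.2, 0.5]
grip_width: 0.0884
[ 76.  107.1] [    0     0   160   242 17548] [0.462  0.0933 0.073 ]
[316.   65.1] [  142     0   418   183 39326] [0.6602 0.0899 0.073 ]
[515.  162.5] [ 439  126  121   70 1894] [ 0.8151 -0.0174  0.073 ]
[279.6 185.5] [266 173  28  27 589] [ 0.6143 -0.0012  0.073 ]
[267.6 287. ] [ 164  226  236   97 6880] [ 0.5856 -0.0957  0.073 ]
[ 24.2 262.9] [ 10 253  27  20 256] [ 0.3685 -0.0311  0.073 ]
[ 81.2 288. ] [  44  271   76   50 1319] [ 0.412  -0.0653  0.073 ]
at [ 6.138e-01 -1.000e-04  2.419e-01] to go tool mm [ 1.  41.9  1.5] z az -10.33 ydown [-1.1e-03  4.0e-04 -1.0e+00] q [ 0.37  0.55 -0.63  1.61  0.35  1.1  -0.53]
```

View pics/w7.png

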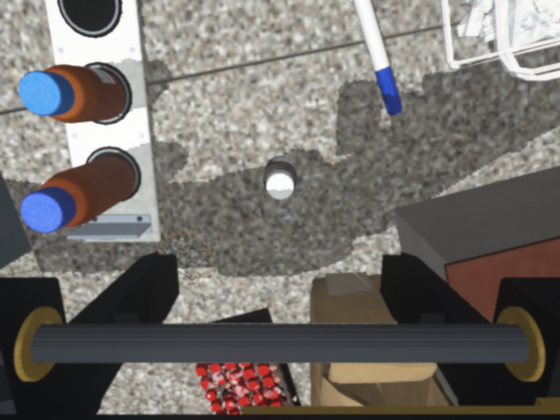

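Run:
```python
from h import *
c=cam("top")
for u,v in [(388,155),(393,157),(418,205),(425,155),(430,225),(383,95)]:
    print((u,v),*[ray(c,u,v,z)[:2].round(3) for z in (0,.1,.15)])
im=cv2.imread("pics/top0.png");cv2.imwrite("pics/tc2.png",cv2.resize(im[10:270,340:560],None,fx=2.3,fy=2.3,interpolation=cv2.INTER_CUBIC))
c=cam("scene"); print(ray(c,212,110,.0),ray(c,290,185,0))
```

```text
(388, 155) [ 0.742 -0.068] [ 0.713 -0.042] [ 0.699 -0.029]
(393, 157) [ 0.737 -0.08 ] [ 0.709 -0.053] [ 0.695 -0.039]
(418, 205) [ 0.618 -0.139] [ 0.603 -0.105] [ 0.595 -0.088]
(425, 155) [ 0.744 -0.159] [ 0.715 -0.123] [ 0.7   -0.105]
(430, 225) [ 0.57  -0.166] [ 0.56  -0.129] [ 0.555 -0.111]
(383, 95) [ 0.898 -0.058] [ 0.853 -0.033] [ 0.83 -0.02]
[ 1.42708846 -0.49755863  0.        ] [ 0.72625931 -0.07908484  0.        ]
```

View pics/tc2.png

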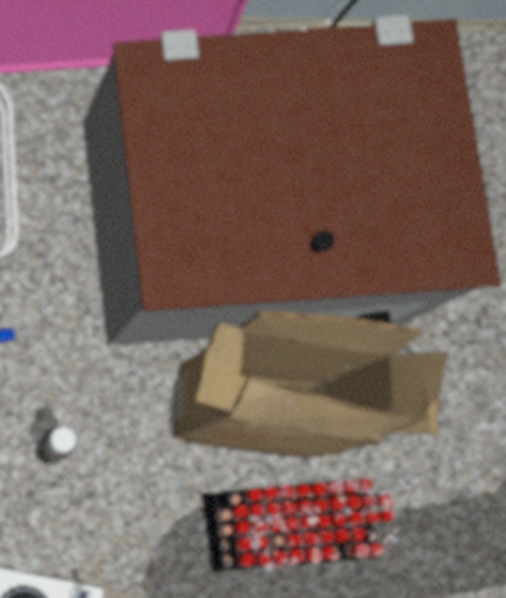

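Cardboard box (y < −0.105) and grey box (corner 0.737, −0.078) leave about 40 mm clearance around the gripper body. I descend on the dark vial, whose cap is at px (280,185).

```bash
python3 -m crank '{"dp":[[1,15,1],[0,26,0],[0,26,0],[0,26,0],[0,26,0],[0,24,0],[0,22,0],[0,20,0],[0,16,0],[0,12,0],[0,5,0],[0,0,0]],"rot":[[0,0,0],[0,0,0],[0,0,0],[0,0,0],[0,0,0],[0,0,0],[0,0,0],[0,0,0],[0,0,0],[0,0,0],[0,0,0],[0,0,0]],"jaw":[88,88,88,88,88,88,88,88,88,88,88,88]}' 
python3 go.py .6145 -.0013 .022
```

```text
t: 21.97
eef_pos: [0.6146, -0.0019, 0.0236]
ee_rot: [0.452, -0.453, 0.544, -0.543]
wrist_force: [0.6, -0.5, 0.1]
grip_width: 0.0879
at [ 0.6146 -0.0019  0.0236] to go tool mm [-0.6  1.6 -0.3] z az -10.38 ydown [-1.5e-03  1.0e-04 -1.0e+00] q [ 0.27  0.83 -0.49  1.72  0.54  0.73 -0.67]
```

```bash
python3 -m crank '{"dp":[[-0.5,1,0],[0,0,0],[0,0,0],[0,0,0],[0,0,0],[0,0,0],[0,0,0],[0,0,0],[0,0,0],[0,0,0],[0,0,0],[0,0,0]],"rot":[[0,0,0],[0,0,0],[0,0,0],[0,0,0],[0,0,0],[0,0,0],[0,0,0],[0,0,0],[0,0,0],[0,0,0],[0,0,0],[0,0,0]],"jaw":[70,60,50,40,34,28,26,26,26,26,26,26]}' 15
python3 -m crank '{"dp":[[0,-5,0],[0,-12,0],[0,-20,0],[0,-25,0],[0,-25,0],[0,-25,0],[0,-25,0],[0,-20,0],[0,-8,0],[0,0,0],[0,0,0]],"rot":[[0,0,0],[0,0,0],[0,0,0],[0,0,0],[0,0,0],[0,0,0],[0,0,0],[0,0,0],[0,0,0],[0,0,0],[0,0,0]],"jaw":[26,26,26,26,26,26,26,26,26,26,26]}' 
python3 go.py .472 .186 .2
```

```text
t: 22.97
eef_pos: [0.6155, -0.0019, 0.0232]
ee_rot: [0.452, -0.453, 0.543, -0.543]
wrist_force: [-0.7, 0.1, 1.5]
grip_width: 0.0327
t: 23.88
eef_pos: [0.6154, -0.0021, 0.1881]
ee_rot: [-0.452, 0.453, -0.543, 0.543]
wrist_force: [-0.5, -0.6, -1.3]
grip_width: 0.0324
at [ 0.6154 -0.0021  0.1881] to go tool mm [-159.  -12. -175.] z az -10.43 ydown [ 0.e+00 -3.e-04 -1.e+00] q [ 0.35  0.61 -0.61  1.65  0.4   1.01 -0.56]
```

```bash
python3 -m crank '{"dp":[[-5,0,-6],[-12,0,-14],[-18,0,-20],[-22,0,-22],[-22,0,-22],[-22,0,-22],[-20,0,-22],[-18,0,-20],[-12,0,-16],[-8,0,-11],[0,0,0],[0,0,0]],"rot":[[0,0,0],[0,0,0],[0,0,0],[0,0,0],[0,0,0],[0,0,0],[0,0,0],[0,0,0],[0,0,0],[0,0,0],[0,0,0],[0,0,0]],"jaw":[26,26,26,26,26,26,26,26,26,26,26,26]}' 
python3 go.py .472 .186 .033
```

```text
t: 24.88
eef_pos: [0.4713, 0.1861, 0.1873]
ee_rot: [0.452, -0.454, 0.543, -0.543]
wrist_force: [-0.0, 0.4, -0.7]
grip_width: 0.0327
at [0.4713 0.1861 0.1873] to go tool mm [-1.000e-01  1.543e+02  1.000e+00] z az -10.32 ydown [-1.7e-03 -8.0e-04 -1.0e+00] q [ 0.08  0.45 -0.69  1.93  0.36  0.89 -0.97]
```

```bash
python3 -m crank '{"dp":[[0,8,0.5],[0,18,0],[0,24,0],[0,24,0],[0,24,0],[0,18,0],[0,12,0],[0,8,0],[0,6,0],[0,0,0],[0,0,0]],"rot":[[0,0,0],[0,0,0],[0,0,0],[0,0,0],[0,0,0],[0,0,0],[0,0,0],[0,0,0],[0,0,0],[0,0,0],[0,0,0]],"jaw":[26,26,26,26,26,26,26,26,26,26,26]}' 
python3 go.py .472 .186 .033
python3 wl.py w8 0 180 0 60 150 255 .073 1000000
```

```text
t: 25.8
eef_pos: [0.4732, 0.1861, 0.0465]
ee_rot: [-0.453, 0.452, -0.543, 0.543]
wrist_force: [0.5, 0.2, -0.1]
grip_width: 0.0325
at [0.4732 0.1861 0.0465] to go tool mm [ 0.3 13.5 -1.2] z az -10.44 ydown [ 6.e-04  2.e-04 -1.e+00] q [-0.05  0.67 -0.53  2.    0.57  0.62 -1.14]
```

View pics/w8.png

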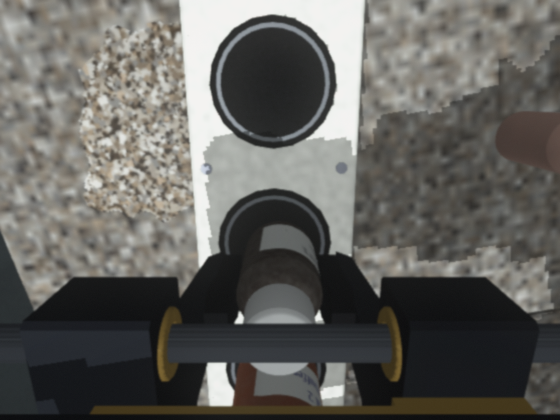

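```bash
python3 -m crank '{"dp":[[0,4,-1],[0,3,-0.3],[0,3,0],[0,2,0],[0,1.5,0],[0,0,0],[0,0,0]],"rot":[[0,0,0],[0,0,0],[0,0,0],[0,0,0],[0,0,0],[0,0,0],[0,0,0]],"jaw":[26,26,26,26,26,26,26]}' 
python3 -m crank '{"dp":[[0,0,0],[0,0,0],[0,0,0],[0,0,0],[0,0,0],[0,0,0],[0,0,0],[0,0,0]],"rot":[[0,0,0],[0,0,0],[0,0,0],[0,0,0],[0,0,0],[0,0,0],[0,0,0],[0,0,0]],"jaw":[36,40,50,60,70,80,88,88]}' 
python3 -m crank '{"dp":[[0,-8,0],[0,-20,0],[0,-28,0],[0,-30,0],[0,-30,0],[0,-30,0],[0,-25,0],[0,-15,0],[0,0,0],[0,0,0]],"rot":[[0,0,0],[0,0,0],[0,0,0],[0,0,0],[0,0,0],[0,0,0],[0,0,0],[0,0,0],[0,0,0],[0,0,0]],"jaw":[88,88,88,88,88,88,88,88,88,88]}' 
python3 go.py .603 .2163 .2
```

```text
t: 26.43
eef_pos: [0.4714, 0.1863, 0.033]
ee_rot: [-0.452, 0.453, -0.543, 0.543]
wrist_force: [-0.6, -0.4, 4.5]
grip_width: 0.0325
t: 27.1
eef_pos: [0.4715, 0.1863, 0.0327]
ee_rot: [0.452, -0.453, 0.543, -0.543]
wrist_force: [0.2, -0.4, 0.4]
grip_width: 0.0778
t: 27.93
eef_pos: [0.4718, 0.1863, 0.2195]
ee_rot: [-0.453, 0.452, -0.543, 0.544]
wrist_force: [-0.8, 0.1, -0.4]
grip_width: 0.0879
at [0.4718 0.1863 0.2195] to go tool mm [-53.3  19.7 123.6] z az -10.44 ydown [ 1.8e-03  1.0e-04 -1.0e+00] q [ 0.11  0.41 -0.71  1.9   0.33  0.95 -0.94]
```

```bash
python3 -m crank '{"dp":[[-4,0,10],[-8,0,18],[-9,0,20],[-9,0,20],[-9,0,20],[-8,0,18],[-6,0,14],[0,0,4],[0,0,0],[0,0,0]],"rot":[[0,0,0],[0,0,0],[0,0,0],[0,0,0],[0,0,0],[0,0,0],[0,0,0],[0,0,0],[0,0,0],[0,0,0]],"jaw":[88,88,88,88,88,88,88,88,88,88]}' 
python3 wl.py w9 0 180 0 60 150 255 .066 200
python3 go.py .603 .2163 .02
```

```text
t: 28.77
eef_pos: [0.6018, 0.2157, 0.2176]
ee_rot: [0.452, -0.453, 0.544, -0.543]
wrist_force: [-0.3, 0.3, -0.8]
grip_width: 0.0881
[75.3 25.9] [ 41   0  60  59 775] [0.4775 0.3627 0.066 ]
[186.9  12. ] [179   0  19  26 218] [0.56   0.3568 0.066 ]
[519.8 133.7] [  453     0   107   278 20191] [0.7963 0.2254 0.066 ]
[232.6  68.8] [ 179    7  111  117 4135] [0.5842 0.3132 0.066 ]
[222.1  43.9] [195  20  55  47 844] [0.5803 0.3315 0.066 ]
[137.2 157. ] [   52    39   154   285 16808] [0.4944 0.262  0.066 ]
[291.7  63.8] [279  51  25  28 315] [0.6285 0.3086 0.066 ]
[307.3 111.7] [295  99  23  26 226] [0.6345 0.2722 0.066 ]
[ 15.8 120.2] [  0 105  31  26 297] [0.4092 0.307  0.066 ]
[245.3 134.6] [224 120  40  31 414] [0.5836 0.2637 0.066 ]
[364.1 173.6] [348 164  30  21 218] [0.6722 0.2157 0.066 ]
[275.9 184.2] [258 167  34  32 589] [0.6   0.22  0.066]
[321.4 189.6] [310 178  27  21 206] [0.636  0.2087 0.066 ]
[401.8 194. ] [389 178  28  28 266] [0.7007 0.1931 0.066 ]
[284.9 221.7] [255 201  61  47 759] [0.6015 0.1867 0.066 ]
[332.8 218.3] [319 201  29  38 394] [0.6418 0.1824 0.066 ]
[225.2 224. ] [210 205  30  34 304] [0.5514 0.1938 0.066 ]
[400.5 225.8] [380 208  39  48 651] [0.6972 0.1655 0.066 ]
[ 95.9 257. ] [ 78 242  33  28 274] [0.4338 0.1843 0.066 ]
[298.2 259.2] [285 251  32  19 232] [0.6068 0.1507 0.066 ]
[253.  299.8] [242 286  21  23 208] [0.5601 0.1187 0.066 ]
at [0.6017 0.2157 0.218 ] to go tool mm [ -1.  198.    1.5] z az -10.39 ydown [-1.8e-03 -7.0e-04 -1.0e+00] q [ 0.02  0.63 -0.64  1.56  0.41  1.1  -0.9 ]
```

View pics/w9.png

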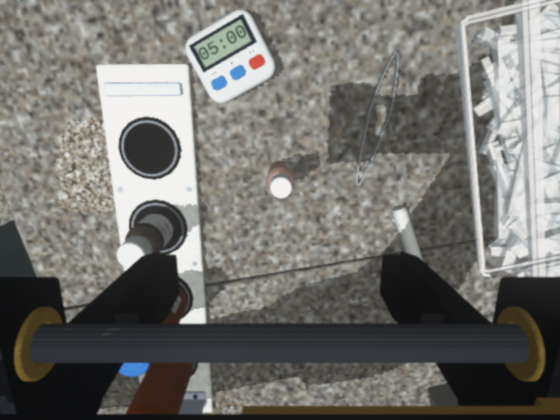

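Pink vial's cap is at px (281,187), about (0.604, 0.216), and it is pinkish as described. The orange and yellow vials aren't in this view. I descend.

```bash
python3 -m crank '{"dp":[[-0.5,12,2],[0,24,0],[0,24,0],[0,24,0],[0,24,0],[0,22,0],[0,20,0],[0,18,0],[0,14,0],[0,10,0],[0,4,0],[0,0,0]],"rot":[[0,0,0],[0,0,0],[0,0,0],[0,0,0],[0,0,0],[0,0,0],[0,0,0],[0,0,0],[0,0,0],[0,0,0],[0,0,0],[0,0,0]],"jaw":[88,88,88,88,88,88,88,88,88,88,88,88]}' 
python3 go.py .6035 .216 .02
python3 wl.py w10 0 180 0 60 150 255 .066 2000000
```

```text
t: 29.82
eef_pos: [0.6045, 0.2159, 0.022]
ee_rot: [0.452, -0.453, 0.543, -0.543]
wrist_force: [-1.0, -0.3, 0.2]
grip_width: 0.0881
at [0.6045 0.2159 0.022 ] to go tool mm [ 0.1  2.  -1. ] z az -10.41 ydown [-1.1e-03 -4.0e-04 -1.0e+00] q [-0.06  0.87 -0.52  1.64  0.57  0.79 -1.02]
```

View pics/w10.png

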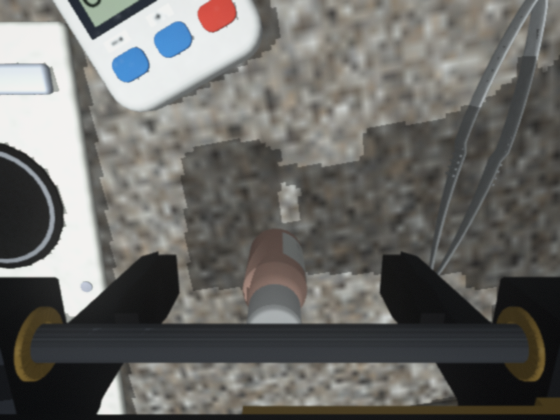

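```bash
python3 -m crank '{"dp":[[0,2,-1],[0,0,0],[0,0,0],[0,0,0],[0,0,0],[0,0,0],[0,0,0],[0,0,0],[0,0,0],[0,0,0],[0,0,0],[0,0,0]],"rot":[[0,0,0],[0,0,0],[0,0,0],[0,0,0],[0,0,0],[0,0,0],[0,0,0],[0,0,0],[0,0,0],[0,0,0],[0,0,0],[0,0,0]],"jaw":[70,60,50,40,34,28,24,20,18,18,18,18]}' 12
python3 -m crank '{"dp":[[0,-5,0],[0,-12,0],[0,-20,0],[0,-25,0],[0,-25,0],[0,-25,0],[0,-18,0],[0,-8,0],[0,0,0],[0,0,0]],"rot":[[0,0,0],[0,0,0],[0,0,0],[0,0,0],[0,0,0],[0,0,0],[0,0,0],[0,0,0],[0,0,0],[0,0,0]],"jaw":[18,18,18,18,18,18,18,18,18,18]}' 
python3 go.py .486 .265 .15
```

```text
t: 30.87
eef_pos: [0.604, 0.2163, 0.0207]
ee_rot: [0.452, -0.453, 0.543, -0.543]
wrist_force: [-0.3, 0.5, -0.5]
grip_width: 0.0246
t: 31.7
eef_pos: [0.604, 0.2161, 0.1587]
ee_rot: [-0.452, 0.452, -0.543, 0.543]
wrist_force: [0.9, -0.3, -0.6]
grip_width: 0.025
at [0.604  0.2161 0.1587] to go tool mm [ -26.8    8.7 -124.9] z az -10.43 ydown [ 2.e-04 -3.e-04 -1.e+00] q [-0.    0.69 -0.61  1.6   0.45  1.   -0.94]
```

```bash
python3 -m crank '{"dp":[[-2,0,-8],[-3,0,-15],[-4,0,-20],[-4,0,-20],[-4,0,-20],[-4,0,-18],[-4,0,-14],[-2,0,-10],[0,0,0],[0,0,0]],"rot":[[0,0,0],[0,0,0],[0,0,0],[0,0,0],[0,0,0],[0,0,0],[0,0,0],[0,0,0],[0,0,0],[0,0,0]],"jaw":[18,18,18,18,18,18,18,18,18,18]}' 
python3 -m crank '{"dp":[[0,8,0],[0,18,0],[0,24,0],[0,24,0],[0,18,0],[0,12,0],[0,8,0],[0,4,0],[0,0,0],[0,0,0]],"rot":[[0,0,0],[0,0,0],[0,0,0],[0,0,0],[0,0,0],[0,0,0],[0,0,0],[0,0,0],[0,0,0],[0,0,0]],"jaw":[18,18,18,18,18,18,18,18,18,18]}' 
python3 go.py .486 .265 .031
python3 wl.py w11 0 180 0 60 150 255 .066 2000000
```

```text
t: 32.53
eef_pos: [0.486, 0.2654, 0.1585]
ee_rot: [-0.453, 0.453, -0.543, 0.543]
wrist_force: [0.4, -1.2, -0.2]
grip_width: 0.0246
t: 33.37
eef_pos: [0.4866, 0.2657, 0.0433]
ee_rot: [-0.453, 0.452, -0.543, 0.543]
wrist_force: [0.5, 0.3, -0.4]
grip_width: 0.0247
at [0.4866 0.2657 0.0433] to go tool mm [ 0.8 12.3 -0.5] z az -10.44 ydown [ 9.e-04  5.e-04 -1.e+00] q [-0.17  0.73 -0.54  1.88  0.58  0.69 -1.24]
```

View pics/w11.png

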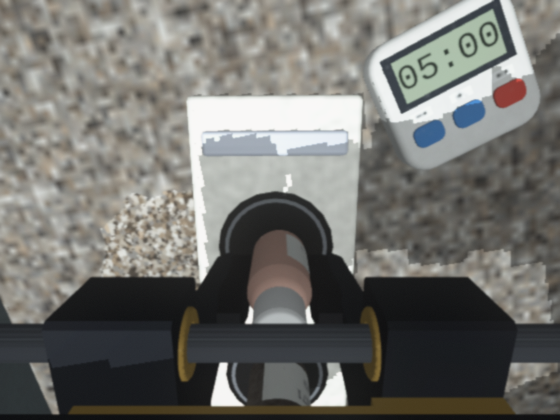

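```bash
python3 -m crank '{"dp":[[0.5,4,-0.8],[0,3,0],[0,3,0],[0,2,0],[0,0.5,0],[0,0,0],[0,0,0]],"rot":[[0,0,0],[0,0,0],[0,0,0],[0,0,0],[0,0,0],[0,0,0],[0,0,0]],"jaw":[18,18,18,18,18,18,18]}' 
python3 -m crank '{"dp":[[0,0,0],[0,0,0],[0,0,0],[0,0,0],[0,0,0],[0,0,0],[0,0,0],[0,0,0],[0,0,0]],"rot":[[0,0,0],[0,0,0],[0,0,0],[0,0,0],[0,0,0],[0,0,0],[0,0,0],[0,0,0],[0,0,0]],"jaw":[28,32,40,50,60,70,80,88,88]}' 
python3 -m crank '{"dp":[[0,-8,0],[0,-20,0],[0,-28,0],[0,-30,0],[0,-30,0],[0,-30,0],[0,-30,0],[0,-30,0],[0,-25,0],[0,-15,0],[0,0,0],[0,0,0]],"rot":[[0,0,0],[0,0,0],[0,0,0],[0,0,0],[0,0,0],[0,0,0],[0,0,0],[0,0,0],[0,0,0],[0,0,0],[0,0,0],[0,0,0]],"jaw":[88,88,88,88,88,88,88,88,88,88,88,88]}' 
python3 go.py .55 .35 .3
```

```text
t: 34.0
eef_pos: [0.4851, 0.2651, 0.0304]
ee_rot: [-0.452, 0.453, -0.543, 0.543]
wrist_force: [-1.0, -1.9, 4.5]
grip_width: 0.0243
t: 34.75
eef_pos: [0.4851, 0.2651, 0.0302]
ee_rot: [0.452, -0.453, 0.543, -0.543]
wrist_force: [-0.5, -0.9, 1.0]
grip_width: 0.0771
t: 35.75
eef_pos: [0.4853, 0.2651, 0.2768]
ee_rot: [-0.453, 0.452, -0.543, 0.544]
wrist_force: [-1.0, 0.6, -1.0]
grip_width: 0.0878
at [0.4853 0.2651 0.2768] to go tool mm [-95.2 -23.   48.3] z az -10.43 ydown [ 1.5e-03  3.0e-04 -1.0e+00] q [-0.02  0.42 -0.73  1.73  0.31  1.11 -1.03]
```

Now I move aside, clear of the top camera's view, for a final check.

```bash
python3 -m crank '{"dp":[[-15,0,15],[-25,0,25],[-25,0,25],[-25,0,25],[-25,0,25],[-25,0,25],[-25,0,25],[-25,0,25],[-15,0,15],[0,0,0],[0,0,0]],"rot":[[0,0,0],[0,0,0],[0,0,0],[0,0,0],[0,0,0],[0,0,0],[0,0,0],[0,0,0],[0,0,0],[0,0,0],[0,0,0]],"jaw":[88,88,88,88,88,88,88,88,88,88,88]}'
python3 - <<'E'
from h import *
out=[]
for n in["top","scene"]:
    im=env.read_camera(n)[:,:,::-1].copy(); cv2.imwrite(f"pics/{n}F.png",im); out.append(im)
c=cam("top"); t=out[0]
a=cv2.resize(t[230:310,200:400],(700,280),interpolation=cv2.INTER_CUBIC); b=cv2.resize(out[1][190:310,220:440],(550,300),interpolation=cv2.INTER_CUBIC)
b=cv2.copyMakeBorder(b,0,0,0,150,cv2.BORDER_CONSTANT); cv2.imwrite("pics/F.png",np.vstack([a,b]))
hsv=cv2.cvtColor(t,cv2.COLOR_BGR2HSV)
blue=cv2.inRange(hsv,(98,120,60),(130,255,255)); white=cv2.inRange(hsv,(0,0,150),(180,90,255))
for n,p,h,m in [("tall",(.444,.0281),.132,blue),("med",(.458,.1072),.109,blue),("dark",(.4721,.1859),.083,None),("small",(.486,.2646),.076,None)]:
    e=proj(c,(*p,h)); print(n,"expected cap px",e.round(1))
    if m is not None:
        u,v=e.astype(int); mm=np.zeros_like(m); mm[v-14:v+14,u-14:u+14]=m[v-14:v+14,u-14:u+14]; M=cv2.moments(mm,True); q=ray(c,M['m10']/M['m00'],M['m01']/M['m00'],h-.002); print(q, "err mm",(np.hypot(*(q[:2]-p))*1000).round(1))
E
```

```text
t: 36.67
eef_pos: [0.7229, 0.4304, 0.2723]
ee_rot: [0.451, -0.454, 0.543, -0.543]
wrist_force: [-0.1, 0.1, -0.2]
grip_width: 0.0882
tall expected cap px [359.9 278.8]
[0.45326015 0.02451988 0.13      ] err mm 9.9
med expected cap px [320.1 270.8]Traceback (most recent call last):
  File "<stdin>", line 13, in <module>
ZeroDivisionError: float division by zero
```

View pics/F.png

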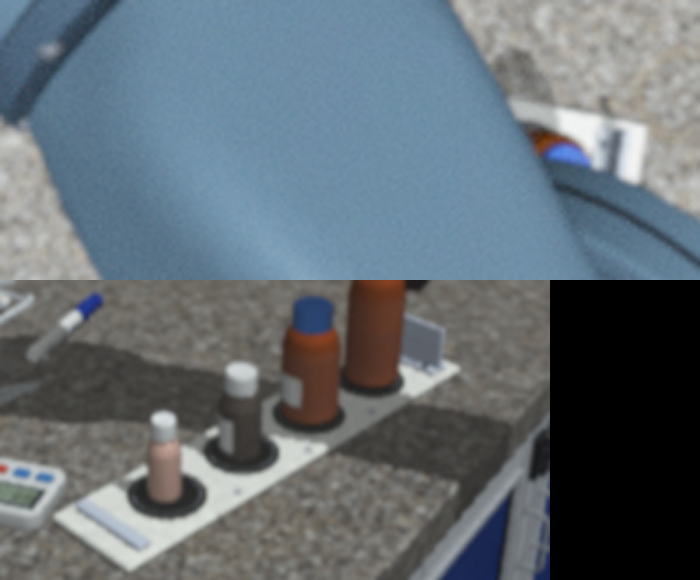

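The scene view shows all four upright in the right order, but the arm hides them from the top camera. I move it further off.

```bash
python3 -m crank '{"dp":[[-8,0,-30],[-9,0,-36],[-9,0,-36],[-9,0,-36],[-9,0,-36],[-9,0,-36],[-9,0,-36],[-9,0,-36],[-9,0,-36],[-9,0,-36],[-9,0,-30],[0,0,0]],"rot":[[0,0,0],[0,0,0],[0,0,0],[0,0,0],[0,0,0],[0,0,0],[0,0,0],[0,0,0],[0,0,0],[0,0,0],[0,0,0],[0,0,0]],"jaw":[88,88,88,88,88,88,88,88,88,88,88,88]}'
cat > fin.py <<'E'
from h import *
out=[]
for n in["top","scene"]:
    im=env.read_camera(n)[:,:,::-1].copy(); cv2.imwrite(f"pics/{n}F2.png",im); out.append(im)
c=cam("top"); t=out[0]
a=cv2.resize(t[230:310,200:400],(700,280),interpolation=cv2.INTER_CUBIC); b=cv2.resize(out[1][190:310,220:440],(550,300),interpolation=cv2.INTER_CUBIC)
b=cv2.copyMakeBorder(b,0,0,0,150,cv2.BORDER_CONSTANT); cv2.imwrite("pics/F2.png",np.vstack([a,b]))
hsv=cv2.cvtColor(t,cv2.COLOR_BGR2HSV)
for n,p,h in [("tall",(.444,.0281),.132),("med",(.458,.1072),.109),("dark",(.4721,.1859),.083),("small",(.486,.2646),.076)]:
    print(n,"cap px if centred",proj(c,(*p,h)).round(1))
blue=cv2.inRange(hsv,(98,120,60),(130,255,255)); 
k,l,st,ce=cv2.connectedComponentsWithStats(blue)
for i in range(1,k):
    if 40<st[i,4]<400 and 230<ce[i][1]<310: print("blue",ce[i].round(1),st[i])
E
python3 fin.py
```

```text
t: 37.77
eef_pos: [0.3544, 0.5981, 0.2776]
ee_rot: [0.455, -0.456, 0.542, -0.54]
wrist_force: [-1.2, 1.2, -0.3]
grip_width: 0.0881
tall cap px if centred [359.9 278.8]
med cap px if centred [320.1 270.8]
dark cap px if centred [282.9 263.3]
small cap px if centred [247.4 256.3]
blue [320.4 270.3] [314 264  14  14 150]
blue [360.7 278.4] [354 272  15  14 164]
```

View pics/F2.png

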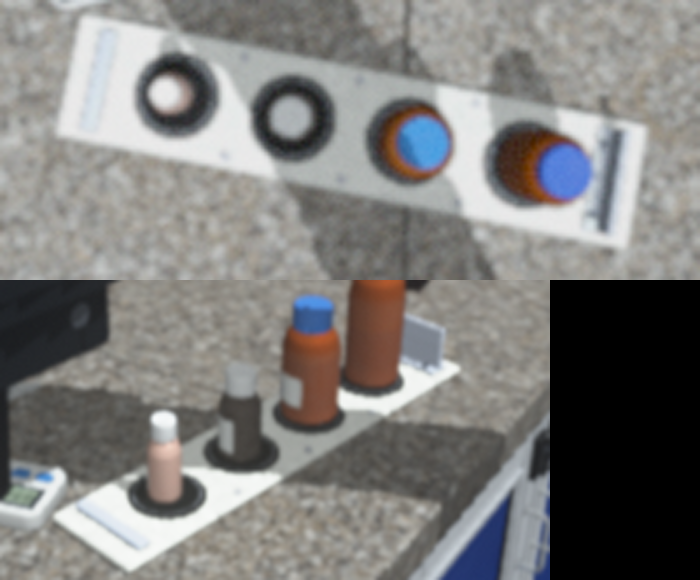

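The caps sit within 1 px (about 2 mm) of where centred bottles would put them: tall (360.7,278.4), medium (320.4,270.3), dark (283.4,263.4), small (247.1,256.6). I hand in.

```bash
python3 -c "
from workcell import env
print(env.hand_in(), env.state()['t'])"
```

```text
the job is handed in; nothing more can be done
the job is handed in; nothing more can be done
```

The four bottles stand upright on the tray in order: tall on the pad next to the end plate, then medium, dark vial, and the pink small vial on the farthest pad. Each was picked and placed from above. I handed the job in at about 38 s of the 109 s allowed, with the gripper open and clear of everything.

- **Position check:** in the last top view each cap was within about 1 px (roughly 2 mm) of where a centred, upright bottle puts it. The tall and medium caps were measured by colour blob. The two vial caps were read by eye from the enlarged picture.
- **Upright check:** the last scene view shows the medium bottle and both vials upright. Its crop cuts off the top of the tall bottle, so that one rests on the top view.
- **Disagreements:** in the first measurement the scene camera put the dark and small vials 9–10 mm from the top camera's positions, probably because its blobs were cut off. The wrist camera agreed with the top view to about 2 mm, so I used those positions. The first final check failed because the arm hid the tray from the top camera, so I moved the arm away and repeated it.

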